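Check a reamed bore with a go / no-go plug gauge

TASK

Check the bore of the block clamped on the angled fixture with the double-ended plug gauge. Find the bore and push the long go end in until its collar is home against the block, draw it out, turn the gauge end for end, and press the short no-go end gently (about 10 N, never hard) for a second or two against the bore's edge, down in the recess of the face, to confirm that it refuses to enter. Then lay the gauge back in both saddles of its rest, either way round, let go, and leave the other things on the bench undisturbed.

Things in the scene. Friction and masses are not known exactly. Their poses are not given: they have to be found in the camera images.
- seat: Sloped seat of a fixed, rigid green angle fixture; origin on its mid line in the plane of the block's face. z is the bore's direction, outwards, 30 degrees above level; y level, along the seat; x down the face. The aluminium block (80 high, 70 wide, 46 mm thick) is clamped on it anywhere within 15 mm either side, unmeasured: its bore's centre lies at x = 0, z = 0, y from -15 to 15 mm.
- gauge_mid (a point): Middle of the loose plug gauge (172 mm long, 0.3 to 0.6 kg), on its axis at the centre of its handle; x runs to the go end. Handle: bar 24 x 24 mm square, 100 mm long, flats level and upright as it lies, free to grasp across the flats from above. A steel collar, 50 mm diameter, 6 mm thick, at each end of the handle (50 to 56 mm from the middle). Balances within 12 mm of the middle.
- gauge_go (a point): Centre of the go end's tip, at x = +96 mm from the gauge's middle. The go end is the long, thinner steel plug: 29 mm diameter, 40 mm long from collar to tip, nose tapered over the last 2 mm to 25 mm. The block's bore is 31 mm wide, its mouth at the bottom of a round recess 39 mm wide and 5 mm deep in the face; 1 mm chamfers; 46 mm deep in all. Fully in, the collar meets the face.
- gauge_nogo (a point): Centre of the no-go end's flat tip, at x = -76 mm from the gauge's middle. The no-go end is the short, thicker steel plug: 35 mm diameter, 20 mm long. It fits into the recess in the block's face (39 mm wide, 5 mm deep) but not into the 31 mm bore: its tip stops at the bottom of the recess.
- rest: Fixed wooden gauge rest, board 130 x 75 x 12 mm. Origin: centre of its underside, z up. Two black saddles, 10 mm thick, at x = -40 and +40 mm hold the handle; open between. The gauge lies along the rest's x, its axis 52 mm above the origin. Saddle floor 40 mm up, 28 mm wide, its sides lean outwards and rise 15 mm; the collars hang outside with 5 mm play either way.
- oil: Bystander: green plastic bottle, 48 mm diameter, 120 mm high; origin at its underside.
- bearing: Bystander: steel ring lying flat, 70 mm outside diameter, 18 mm high; origin at its underside.
- spanner: Bystander: spanner lying flat, 170 mm long; origin at its underside, middle.
Not all that is in view belongs to the job. There is more than one size of the part that bears gauge_mid; the job needs the smallest.

How it is judged (in metres and radians):
On the way, in this order (a step that is already met when the one before it is completed fails the run):
1. the go end is fully in the bore, its collar within 2.5 mm of the block's face (z of gauge_go in the frame of seat between -0.046 and -0.0375 m and x of gauge_go in the frame of seat between -0.004 and 0.004 m and y of gauge_go in the frame of seat between -0.019 and 0.019 m and angle between the x axis of gauge_mid and the z axis of seat, either way round below 0.1 rad), for 0.2 s.
2. the gauge has been drawn out and its no-go end stands in the recess and is pressed squarely on the bore's edge with more than 3 N for half a second, and has not entered (z of gauge_nogo in the frame of seat between -0.0085 and -0.003 m and x of gauge_nogo in the frame of seat between -0.005 and 0.005 m and y of gauge_nogo in the frame of seat between -0.02 and 0.02 m and angle between the x axis of gauge_mid and the z axis of seat, either way round below 0.14 rad and contact force between gauge and seat above 3 N), for 0.5 s.
At the end, for the whole second after the job is handed in: The gauge lies at rest and released in both saddles of its rest, either way round: its middle within 12 mm of the rest's centre along the rest, 8 mm across it and 6 mm of the lying height of 52 mm, its axis within 0.1 rad of the rest's x (x of gauge_mid in the frame of rest between -0.012 and 0.012 m and y of gauge_mid in the frame of rest between -0.008 and 0.008 m and z of gauge_mid in the frame of rest between 0.046 and 0.058 m and angle between the x axis of gauge_mid and the x axis of rest, either way round below 0.1 rad and linear speed of gauge below 0.02 m/s); the robot touches nothing.
It fails at once if the gauge is forced against the block with more than 35 N (contact force between gauge and seat above 35 N).
It fails at once if the oil is moved by more than 30 mm (distance of oil from where it was at the start of the episode above 0.03 m).
It fails at once if the bearing is moved by more than 30 mm (distance of bearing from where it was at the start of the episode above 0.03 m).
It fails at once if the spanner is moved by more than 30 mm (distance of spanner from where it was at the start of the episode above 0.03 m).
It also fails if it takes over 72 s, if anything falls off the work surface, if the arm or the gripper's body presses on something with over 40 N, if the wrist force passes 120 N, or if a joint passes its speed limit or range.

ROBOT

A 6-joint arm with a two-finger parallel gripper is mounted at the origin on the work surface. World frame = base frame: x ahead of the robot, y to its left, z up, the work surface at z = 0. Lengths are in m, angles in degrees, forces in N, time in s.
With the tool pointing down it reaches from about 0.325 to 0.85 m from the base axis. Payload 15.5 kg.
Tool frame: the origin (TCP) lies at the very end of the fingers, on their centre line; the grasp point (between the pads) lies arm.grip_depth behind it (arm.grip_depth is the distance from the TCP to the grasp point, in m); z points along the fingers, y is the direction in which the jaws open and shut (so a half turn about z gives the same grasp; the last joint's range is limited). The gripper opens to 91 mm and grips with 3 to 60 N. Pads are 32 mm wide; open, the fingers measure 118 mm over their backs; the gripper's body (76 mm by 178 mm) begins 60 mm behind the grasp point.
Start: joints at [-81.446, 28.281, 77.091, -0, 74.628, -5.472], TCP at [0.151, -0.606, 0.185] pointing down, gripper open.
Joint ranges: [-166.48, 166.48], [-47.26, 123.95], [12.59, 153.08], [-70.14, 250.14], [6.76, 159.57], [-176.63, 176.63]. Speed limits (degrees/s): [108.29, 108.29, 147.25, 172.46, 172.46, 172.46].

INTERFACE

Orientations are given as a 3x3 rotation matrix whose columns are the frame's x, y, z axes.
In Python, from rig import arm gives the robot as it stands. Calls block until the motion is done:
- arm.move_to(position, orientation): joint-space move of the TCP to a pose.
- arm.move_l(position, orientation=None, feed=0.15): straight line of the TCP; orientation=None keeps the orientation; feed is the mean speed in m/s.
- arm.move_joints(angles): joint-space move.
- arm.grip(opening): finger opening in m; the grip force is fixed at half the most; returns when the fingers have stopped.
- arm.sleep(seconds).
- arm.solve_ik(position, orientation): joint angles nearest the present ones, or None.
- arm.snapshot(name): name is "side" or "top"; returns the picture (420x560x3 uint8, red, green, blue); there is no depth.
- arm.get_calibration(name): a dict with "intrinsics" (3x3 intrinsics, pixels), "k1" (the pictures are not rectified: a ray, as slopes to the right and down, at radius r is drawn at 1 + k1 r^2 times it, then the intrinsics apply), "cam_to_world" (4x4, takes a point from camera to world coordinates). Camera axes: x right, y down, z forward; pixel columns grow to the right and rows downward; lengths in m; the calibration is good to about 2 mm. A picture is of the moment at which its call begins. get_calibration takes no time and is no camera call.
A pose or a line that the arm cannot do raises arm.Unreachable and nothing moves.
- arm.sign_off(): hands the job in, once; it reports no verdict.
Readings, each from a call of its own:
- arm.current_t(): time.
- arm.current_joint_positions(): joint angles.
- arm.current_dq(): joint speeds.
- arm.current_tau(): joint torques, N m.
- arm.current_ee_pos(): TCP position.
- arm.current_tool_rot(): TCP orientation.
- arm.current_force(): force on the tool from outside, world axes, zero at the start.
- arm.current_torque(): the same for the moment, N m.
- arm.current_width(): finger opening in m.
Only numpy, scipy, OpenCV 4.12 (cv2) and the standard library are available. Lean on these libraries where they do the work, as an engineer would, in place of code of your own. Each camera call takes 0.05 s, during which the arm holds its last target. There are 200 camera calls.

## Working session

There is one attempt and no reset: what is moved stays moved. The work goes in short steps, each a Python script; the robot and the scene stay as the last script left them, time stands still between calls to the robot, and variables do not carry over. Pictures are saved under pics/ and viewed, about 8 in all and at most 12, crops included, and the job is handed in when it is done.

```bash
mkdir -p pics; ls
python3 - <<'E'
from rig import arm
import cv2,numpy as np
np.set_printoptions(precision=4,suppress=True)
for n in("side","top"):
    im=arm.snapshot(n); cv2.imwrite(f"pics/{n}0.png",cv2.resize(im[:,:,::-1],(800,600),interpolation=cv2.INTER_CUBIC))
    cv2.imwrite(f"pics/{n}0raw.png",im[:,:,::-1])
    print(n,arm.get_calibration(n))
print(arm.grip_depth,arm.current_t(),arm.current_tool_rot())
E
```

```text
pics
side {'intrinsics': array([[484.6858,   0.    , 277.0493],
       [  0.    , 484.6858, 211.6878],
       [  0.    ,   0.    ,   1.    ]]), 'k1': -0.09537667910562286, 'cam_to_world': array([[-0.9642, -0.154 ,  0.2161,  0.2617],
       [-0.2653,  0.5673, -0.7796,  1.0028],
       [-0.0025, -0.809 , -0.5878,  0.8079],
       [ 0.    ,  0.    ,  0.    ,  1.    ]])}
top {'intrinsics': array([[415.3367,   0.    , 283.163 ],
       [  0.    , 415.3367, 207.2521],
       [  0.    ,   0.    ,   1.    ]]), 'k1': 0.03966306571026283, 'cam_to_world': array([[ 0.0106, -0.9961,  0.0871,  0.4111],
       [-0.9996, -0.0128, -0.025 ,  0.0222],
       [ 0.026 , -0.0868, -0.9959,  1.3877],
       [ 0.    ,  0.    ,  0.    ,  1.    ]])}
0.0188 0.1 [[ 0.9702  0.2423 -0.0002]
 [ 0.2423 -0.9702  0.0011]
 [ 0.0001 -0.0011 -1.    ]]
```

View pics/top0.png

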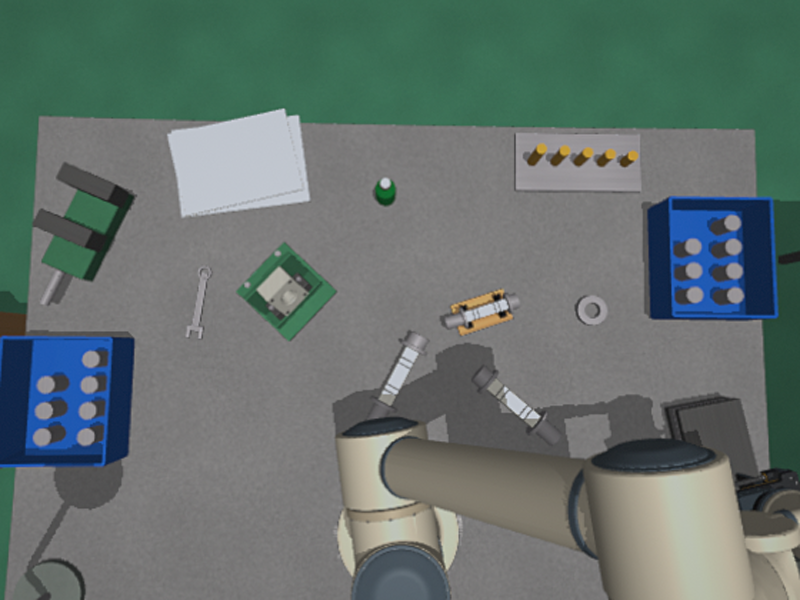

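View pics/side0.png

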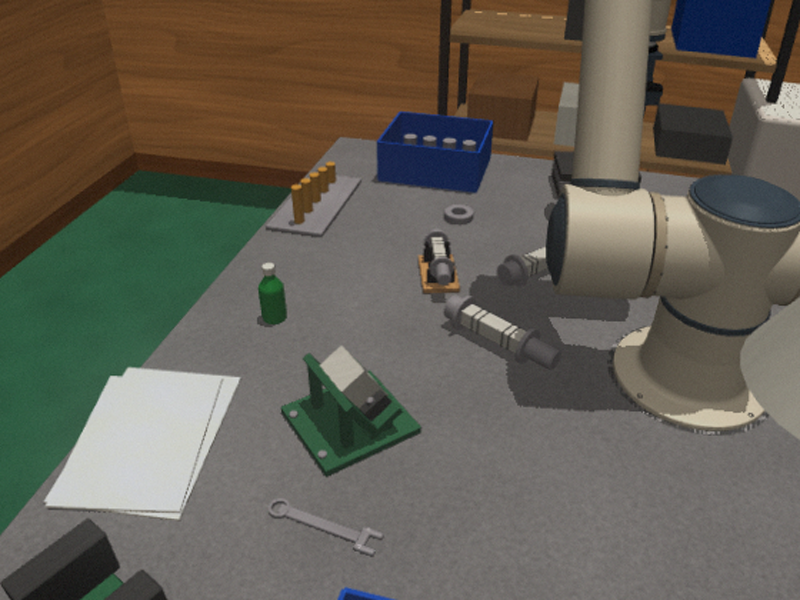

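Three gauges can be confused: one on the rest at top (480,313), and loose ones at (400,370) and (515,400). The one on the rest looks the smallest and sits in the rest. The block fixture is at (287,290). The bottle is at (385,190), the ring at (592,310) and the spanner at (200,302). The clamp vise on the left is a distractor. Next, one close composite crop.

Run:
```python
import cv2,numpy as np
t=cv2.imread("pics/top0raw.png");s=cv2.imread("pics/side0raw.png")
def c(im,x,y,w,h,k): return cv2.resize(im[y:y+h,x:x+w],(w*k,h*k),interpolation=cv2.INTER_CUBIC)
# each tile 400x300 : 80x60 @5
A=np.vstack([np.hstack([c(t,160,170,80,60,5),c(t,300,195,80,60,5)]),np.hstack([c(s,195,240,100,75,4),c(s,275,155,80,60,5)])])
cv2.imwrite("pics/crop0.png",A)
```

```text
(no output)
```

View pics/crop0.png

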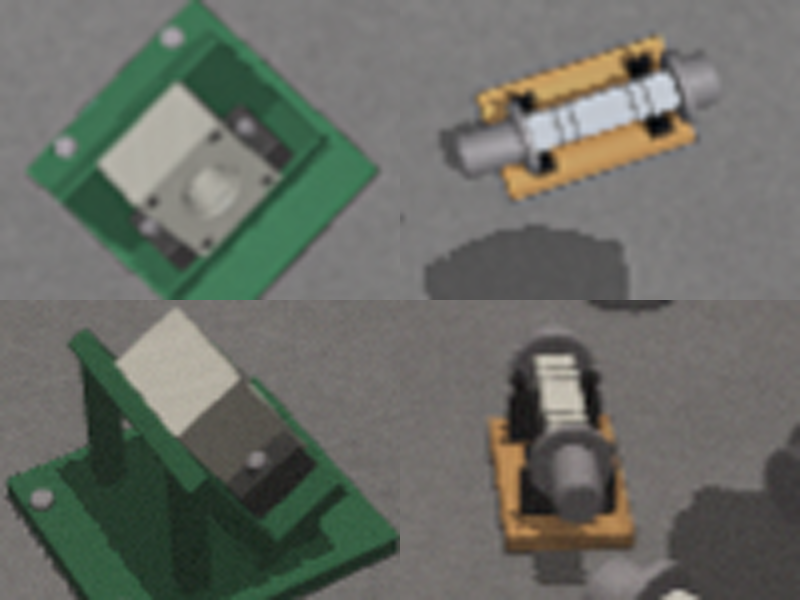

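The crop confirms the gauge on the rest. Its long thin plug (the go end) is at the left, tip near raw (311,227), and its short thick plug is at the right. The block's face looks down and right in the top view, with the bore at raw ≈(202.6,208). The block corners show in both views, so I'll fit the poses from those.

```bash
cat > h.py <<'E'
import numpy as np,cv2
from rig import arm
np.set_printoptions(precision=4,suppress=True)
def proj(n,P):
    c=arm.get_calibration(n);T=np.linalg.inv(c["cam_to_world"]);K=c["intrinsics"]
    p=np.atleast_2d(P)@T[:3,:3].T+T[:3,3];s=p[:,:2]/p[:,2:]
    s=s*(1+c["k1"]*(s**2).sum(1,keepdims=True));return s*K[0,0]+K[:2,2]
def ray(n,uv):
    c=arm.get_calibration(n);K=c["intrinsics"];d=(np.array(uv,float)-K[:2,2])/K[0,0];s=d.copy()
    for _ in range(20): s=d/(1+c["k1"]*(s@s))
    T=c["cam_to_world"];return T[:3,3],T[:3,:3]@np.r_[s,1]
def atz(n,uv,z):
    o,d=ray(n,uv);return o+d*(z-o[2])/d[2]
def seatR(yaw):
    h=np.array([np.cos(yaw),np.sin(yaw),0]);u=np.array([0,0,1.]);c,s=np.cos(np.pi/6),.5
    z=c*h+s*u;x=s*h-c*u;return np.c_[x,np.cross(z,x),z]
E
python3 - <<'E'
from h import *
from scipy.optimize import least_squares
T=lambda u,v:(160+u/5,170+v/5); S=lambda u,v:(195+u/4,240+v/4)
# block frame: centre of face; y axis
R=seatR(np.arctan2(-.78,-.62)); print("y axis",R[:,1])
w=np.array([-.78,.62,0]);sg=np.sign(R[:,1]@w)
B=np.array([[-40,-35*sg,-46],[-40,35*sg,-46],[-40,35*sg,0],[-40,-35*sg,0],[40,-35*sg,0],[40,35*sg,0],[0,0,-5]])/1000
t=np.array([T(180,83),T(100,158),T(145,205),T(225,130),T(285,180),T(205,258),T(212,191)])
s=np.array([S(118,66),S(182,135),S(243,78),S(178,8)])
def f(p):
    W=p[:3]+B@seatR(p[3]).T
    return np.r_[(proj("top",W)-t).ravel(),(proj("side",W[:4])-s).ravel()]
r=least_squares(f,[.55,.22,.12,np.arctan2(-.78,-.62)],loss="soft_l1")
print(r.x,np.degrees(r.x[3]));print(f(r.x).reshape(-1,2))
# gauge
im=cv2.imread("pics/top0raw.png");hsv=cv2.cvtColor(im,cv2.COLOR_BGR2HSV)
m=np.zeros(im.shape[:2],np.uint8);m[195:245,300:380]=1
wh=((hsv[...,2]>185)&(hsv[...,1]<60)&(m>0)).astype(np.uint8);print(wh.sum())
wh=cv2.morphologyEx(wh,cv2.MORPH_CLOSE,np.ones((3,3)))
rc=cv2.minAreaRect(np.argwhere(wh)[:,::-1].astype(np.float32));bx=cv2.boxPoints(rc);print(rc)
W=np.array([atz("top",b,.064) for b in bx]);print(W,W.mean(0))
e=[W[1]-W[0],W[2]-W[1]];print([np.linalg.norm(k) for k in e]);k=max(e,key=np.linalg.norm);print("ang",np.degrees(np.arctan2(k[1],k[0])))
q=lambda u,v:(300+(u-400)/5,195+v/5)
W=np.array([atz("top",q(*b),.012) for b in[(478,97),(660,38),(695,138),(515,198)]])
print("rest",W.mean(0),np.linalg.norm(W[1]-W[0]),np.linalg.norm(W[2]-W[1]));k=W[1]-W[0];print(np.degrees(np.arctan2(k[1],k[0])));k=W[2]-W[3];print(np.degrees(np.arctan2(k[1],k[0])))
print("tip go",atz("top",q(455,158),.052),"nogo",atz("top",q(716,77),.052))
E
```

```text
y axis [ 0.7828 -0.6222 -0.    ]
[ 0.5191  0.2394  0.0929 -2.3291] -133.44917375816433
[[ 0.5079 -0.5374]
 [ 0.2655  0.6028]
 [-1.0344 -0.3954]
 [-0.5207 -1.8863]
 [-0.0836 -0.6528]
 [ 0.3111 -0.5537]
 [-0.3954 -1.1964]
 [ 1.0725 -0.6825]
 [-0.1107  0.9044]
 [ 0.8953  0.3837]
 [ 1.6221 -0.2494]]
159
((340.0500183105469, 217.1500244140625), (6.640782356262207, 29.725406646728516), 71.56504821777344)
[[ 0.4918 -0.145   0.064 ]
 [ 0.5231 -0.2357  0.064 ]
 [ 0.503  -0.2423  0.064 ]
 [ 0.4717 -0.1518  0.064 ]] [ 0.4974 -0.1937  0.064 ]
[np.float64(0.09588071341792992), np.float64(0.021247905359515207)]
ang -70.92186627120473
rest [ 0.4961 -0.1933  0.012 ] 0.12834957949521417 0.07043855665295663
-71.35346181928952
-71.00900279978956
tip go [ 0.4665 -0.1017  0.052 ] nogo [ 0.521  -0.2708  0.052 ]
```

```bash
cat >> h.py <<'E'
G=arm.grip_depth
REST=np.array([.497,-.1935,0]); GA=np.radians(109.0)
BORE=np.array([.5191,.2394,.0929]); SR=seatR(np.radians(-133.45))
def Rx(x,z): x=np.array(x)/np.linalg.norm(x);return np.c_[x,np.cross(z,x),z]
def Rrest(a): return Rx(a*np.array([np.cos(GA),np.sin(GA),0]),np.array([0,0,-1.]))
def Rgo(a): return Rx(-a*SR[:,2],SR[:,0])
def Rng(a): return Rx(a*SR[:,2],SR[:,0])
def tcp(mid,R): return np.array(mid)+G*R[:,2]
def midgo(d): return BORE+SR[:,2]*(.096+d)   # d: tip height over face
def midng(d): return BORE+SR[:,2]*(.076+d)
E
python3 - <<'E'
from h import *
print(arm.current_t())
for a in(1,-1):
    print("a",a)
    for n,m,R in[("hover",REST+[0,0,.16],Rrest(a)),("grasp",REST+[0,0,.052],Rrest(a)),("go.06",midgo(.06),Rgo(a)),("go-.04",midgo(-.04),Rgo(a)),("ng.06",midng(.06),Rng(a)),("ng",midng(-.005),Rng(a))]:
        print(n,tcp(m,R),arm.solve_ik(tcp(m,R),R))
E
```

```text
0.1
a 1
hover [ 0.497  -0.1935  0.1412] [-27.6889  23.8366  93.1968  -0.      62.9666 -46.6889]
grasp [ 0.497  -0.1935  0.0332] [-27.6889  32.6732  99.1531  -0.      48.1737 -46.6889]
go.06 [0.4197 0.1345 0.1546] [ 20.797   32.3477  83.8962 -12.5502  91.2014  67.0585]
go-.04 [0.4793 0.1974 0.1046] [ 23.9113  41.4646  73.4303 -11.1128  93.0976  69.5333]
ng.06 [0.4316 0.1471 0.1446] [  21.4836   34.1773   81.9782  -12.2337   91.42   -112.3586]
ng [0.4703 0.1879 0.1121] [  23.4912   40.0977   75.143   -11.3062   92.6845 -110.7732]
a -1
hover [ 0.497  -0.1935  0.1412] [-27.6889  23.8366  93.1968  -0.      62.9666 133.3111]
grasp [ 0.497  -0.1935  0.0332] [-27.6889  32.6732  99.1531  -0.      48.1737 133.3111]
go.06 [0.4197 0.1345 0.1546] [  20.797    32.3477   83.8962  -12.5502   91.2014 -112.9415]
go-.04 [0.4793 0.1974 0.1046] [  23.9113   41.4646   73.4303  -11.1128   93.0976 -110.4667]
ng.06 [0.4316 0.1471 0.1446] [ 21.4836  34.1773  81.9782 -12.2337  91.42    67.6414]
ng [0.4703 0.1879 0.1121] [ 23.4912  40.0977  75.143  -11.3062  92.6845  69.2268]
```

```bash
cat > s1.py <<'E'
from h import *
a=1;R=Rrest(a)
arm.move_to(tcp(REST+[0,0,.16],R),R); print(arm.current_t())
arm.move_l(tcp(REST+[0,0,.052],R)); print(arm.current_t(),arm.current_force())
w=arm.grip(0.01); print(w,arm.current_width(),arm.current_t(),arm.current_force(),arm.current_torque())
arm.move_l(tcp(REST+[0,0,.2],R),feed=.2); arm.sleep(.2)
print(arm.current_width(),arm.current_t(),arm.current_force(),arm.current_torque())
Rg=Rgo(a); arm.move_to(tcp(midgo(.07),Rg),Rg); arm.sleep(.2)
print(arm.current_t(),arm.current_force(),arm.current_torque(),arm.current_ee_pos()-tcp(midgo(.07),Rg))
t=arm.snapshot("top");s=arm.snapshot("side")
cv2.imwrite("pics/t1raw.png",t[:,:,::-1]);cv2.imwrite("pics/s1raw.png",s[:,:,::-1])
c=lambda im,x,y,w,h,k: cv2.resize(im[y:y+h,x:x+w,::-1],(w*k,h*k),interpolation=cv2.INTER_CUBIC)
cv2.imwrite("pics/c1.png",np.hstack([c(t,150,160,100,120,4),c(s,190,200,100,120,4)]))
print(proj("top",[BORE,midgo(.07)-SR[:,2]*.096,midgo(.07)]),proj("side",[BORE,midgo(.07)-SR[:,2]*.096,midgo(.07)]))
E
python3 s1.py
```

```text
2.05
2.9167 [-0.0799  1.2263  0.3365]
False 0.022999117216628815 3.9667 [4.1675 2.3139 0.8799] [ 0.3412 -0.8777 -0.0341]
0.022851173207407392 5.0583 [ 1.101   0.2653 -5.0931] [-0.0337 -0.1295  0.0246]
7.05 [ 0.2132 -0.4304 -4.4714] [ 0.4507 -0.5415 -0.0323] [ 0.0002 -0.0004  0.0001]
[[202.8608 207.8903]
 [215.2198 220.8386]
 [233.3865 239.894 ]] [[257.2275 259.4674]
 [280.623  238.1884]
 [312.3895 209.257 ]]
```

View pics/c1.png

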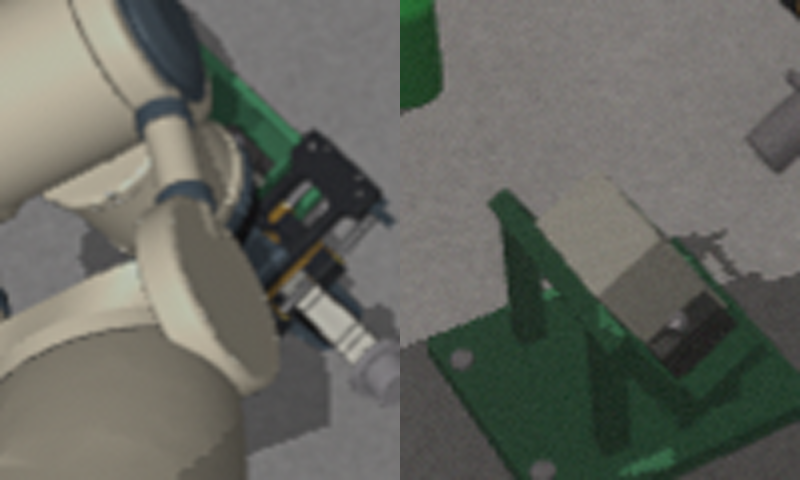

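The gauge is held. Its go tip in the side view is at raw ≈(281,238), against a predicted (280.6,238.2), so they agree. The top view of the bore is hidden by the arm. I'll feel my way in by force.

```bash
cat > s2.py <<'E'
from h import *
Rg=Rgo(1); off=np.zeros(3)
def go(d,off,feed=.05): arm.move_l(tcp(midgo(d)+SR@off,Rg),feed=feed)
F=lambda: SR.T@arm.current_force()
M=lambda: SR.T@arm.current_torque()
if __name__=="__main__":
    go(.015,off,.1); arm.sleep(.2); f0,m0=F(),M(); print(arm.current_t(),f0,m0); np.save("tare.npy",[f0,m0])
    for d in np.arange(.008,-.0121,-.002):
        go(d,off); f=F()-f0; print(round(d,4),f,M()-m0,round(arm.current_t(),2))
        if np.linalg.norm(f)>5: break
E
python3 s2.py
```

```text
8.05 [ 4.0006  0.2539 -2.5197] [0.0246 0.793  0.0006]
0.008 [0.2965 0.1835 0.8262] [-0.0209 -0.0964  0.076 ] 8.34
0.006 [ 0.6297 -0.6699 -0.3974] [-0.0705 -0.0725  0.0422] 8.59
0.004 [ 0.2753 -0.3095  0.4015] [-0.0415 -0.0599  0.0608] 8.84
0.002 [-0.1473 -0.1342 -0.7666] [-0.0208 -0.052   0.0433] 9.09
0.0 [-1.0374 -0.5697  2.6857] [ 0.0143 -0.467   0.0759] 9.34
-0.002 [-3.7067 -0.3926 14.27  ] [ 0.0511 -2.6734  0.0893] 9.59
```

Run:
```python
from h import *
from s2 import *
go(-.0005,off)
f0,m0=np.load("tare.npy"); print(F()-f0,arm.current_t())
s=arm.snapshot("side");t=arm.snapshot("top");cv2.imwrite("pics/s2raw.png",s[:,:,::-1]);cv2.imwrite("pics/t2raw.png",t[:,:,::-1])
c=lambda im,x,y,w,h,k: cv2.resize(im[y:y+h,x:x+w,::-1],(w*k,h*k),interpolation=cv2.INTER_CUBIC)
cv2.imwrite("pics/c2.png",np.hstack([c(s,220,215,66,90,6),c(t,190,185,66,90,6)]))
```

```text
[-1.18   -0.2758  6.9688] 9.8417
```

View pics/c2.png

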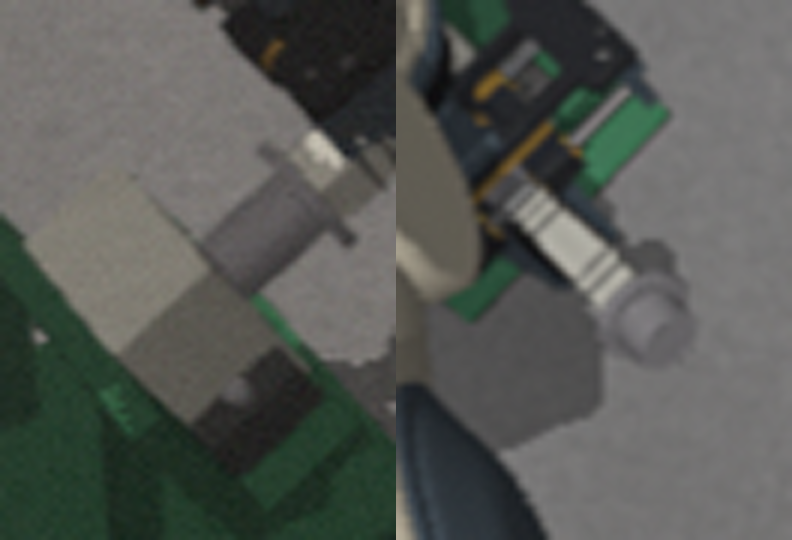

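The plug meets the block and looks roughly centred on the bore in the side view (tile ≈(225,269)). But contact comes at d≈0 instead of −5 mm. I'll overlay the models to sharpen the block fit.

```bash
cat > ov.py <<'E'
from h import *
def draw(n,fn,x,y,w,h,k,B,R,gauge=None):
    im=cv2.imread(fn);im=cv2.resize(im[y:y+h,x:x+w],(w*k,h*k),interpolation=cv2.INTER_CUBIC)
    def line(P,c):
        p=(proj(n,P)+.5-[x,y])*k;cv2.polylines(im,[np.round(p*8).astype(int)],False,c,1,cv2.LINE_AA,3)
    W=lambda L:B+np.array(L)/1000@R.T
    for z in(0,-46): line(W([[-40,-35,z],[-40,35,z],[40,35,z],[40,-35,z],[-40,-35,z]]),(0,0,255))
    for yy in(-35,35): line(W([[-40,yy,0],[-40,yy,-46]]),(0,0,255))
    th=np.linspace(0,2*np.pi,41)
    ring=lambda r,z:[[r*np.cos(q),r*np.sin(q),z] for q in th]
    line(W(ring(19.5,0)),(255,255,0));line(W(ring(15.5,-5)),(0,255,255))
    if gauge is not None:
        m,Rg=gauge
        for r,xx in((12.5,96),(14.5,56),(25,56),(25,50),(25,-56),(17.5,-76)):
            line(m+np.array([[xx,r*np.cos(q),r*np.sin(q)] for q in th])/1000@Rg.T,(255,0,255))
    return im
E
python3 - <<'E'
from ov import *
R=arm.current_tool_rot();m=arm.current_ee_pos()-G*R[:,2]
A=draw("top","pics/top0raw.png",172,180,50,50,8,BORE,SR)
B=draw("side","pics/side0raw.png",220,235,50,50,8,BORE,SR)
C=draw("side","pics/s2raw.png",220,222,100,50,8,BORE,SR,(m,R))
C=draw("side","pics/s2raw.png",225,210,66,66,6,BORE,SR,(m,R))[:200*2]
D=draw("top","pics/t2raw.png",195,195,66,66,6,BORE,SR,(m,R))
v=np.vstack([np.hstack([A,B]),np.hstack([C[:,:396],D[:,:396]])[150:350].repeat(1,0).tolist() and cv2.resize(np.hstack([C,D])[100:300],(800,200))])
cv2.imwrite("pics/ov1.png",v);print(v.shape)
E
```

```text
(600, 800, 3)
```

View pics/ov1.png

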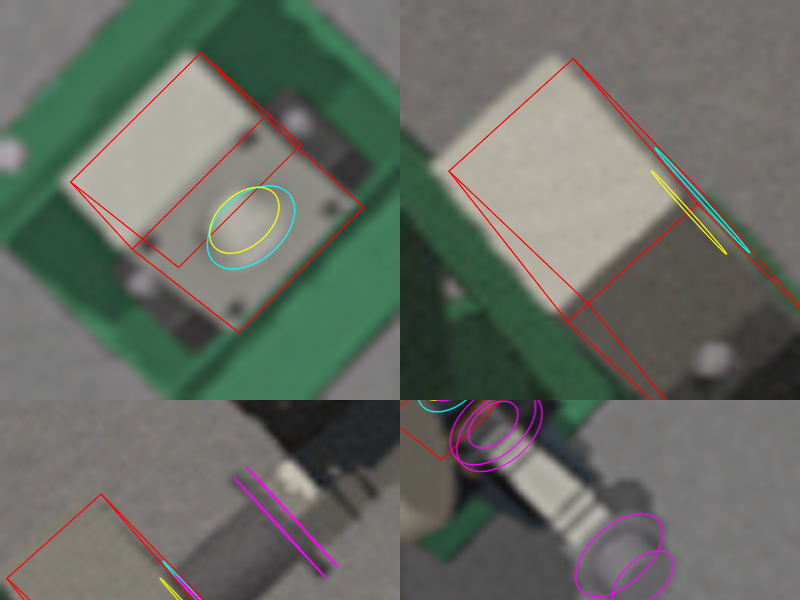

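Run:
```python
from h import *
from scipy.optimize import least_squares
T=lambda u,v:(171.5+u/8,179.5+v/8); S=lambda u,v:(219.5+u/8,234.5+v/8)
# -w = +y
B=np.array([[-40,35,-46],[-40,-35,-46],[-40,-35,0],[-40,35,0],[40,35,0],[40,-35,0]])/1000
t=np.array([T(190,52),T(62,180),T(135,245),T(260,120),T(362,208),T(238,331)])
s=np.array([S(32,165),S(153,312),S(285,205),S(155,55)])
def mk(useT,useS):
  def f(p):
    W=p[:3]+B@seatR(p[3]).T
    return np.r_[useT*(proj("top",W)-t).ravel(),useS*(proj("side",W[:4])-s).ravel()]
  return f
for a,b in((1,1),(1,.3),(.3,1)):
  f=mk(a,b);r=least_squares(f,[.52,.24,.09,-2.33])
  print(r.x[:3],np.degrees(r.x[3]),"shift in seat mm",SR.T@(r.x[:3]-BORE)*1000);
  if a==b:print(f(r.x).reshape(-1,2))
# sensitivity of seat axes
W=BORE+np.vstack([np.zeros(3),SR.T*.005])
for n in("top","side"):p=proj(n,W);print(n,(p[1:]-p[0])/5,"px/mm")
```

```text
[0.5212 0.2409 0.0949] -133.28488382629217 shift in seat mm [-2.9915  0.521  -1.1609]
[[ 0.6198 -0.7007]
 [ 0.3969 -0.4952]
 [-1.0007 -0.2463]
 [-0.1318 -1.1789]
 [-0.3701 -0.9146]
 [-0.4547 -0.5285]
 [ 0.863   0.3211]
 [ 0.6101  0.769 ]
 [ 0.3724 -0.6842]
 [ 1.0441 -0.0491]]
[0.5196 0.2404 0.0947] -132.9399429745295 shift in seat mm [-2.1064 -0.2881 -0.0097]
[0.5225 0.2411 0.095 ] -133.1978473555414 shift in seat mm [-3.6536  1.3324 -2.0288]
top [[ 0.1605  0.135 ]
 [ 0.2291 -0.2297]
 [ 0.1719  0.1801]] px/mm
side [[ 0.2071  0.2146]
 [-0.2205 -0.2567]
 [ 0.3352 -0.3048]] px/mm
```

```bash
cat > s3.py <<'E'
from h import *
from s2 import *
import sys
f0,m0=np.load("tare.npy")
def adv(off,d0,d1,step=.002,lim=6):
    for d in np.arange(d0,d1-1e-6,-step):
        go(d,off); f=F()-f0; print(round(d,4),f,M()-m0,round(arm.current_t(),2))
        if abs(f[2])>lim: break
    return d,f
if __name__=="__main__":
    off=np.array([-.003,.0005,0])
    go(.005,[0,0,0]);go(.005,off);arm.sleep(.1);f0,m0=F(),M();print(f0,m0);np.save("tare.npy",[f0,m0])
    adv(off,.002,-.012)
E
python3 s3.py
```

```text
[ 4.0752  0.1823 -2.4218] [0.0821 0.7616 0.0837]
0.002 [-0.5071 -1.4369  0.4811] [-0.0769 -0.0557 -0.0368] 10.8
0.0 [ 0.3777 -0.7486  0.4563] [-0.0977  0.0063 -0.0582] 11.05
-0.002 [-0.8151 -0.8163 -0.1003] [-0.0563  0.0492 -0.1259] 11.3
-0.004 [-0.5894 -0.5454 -0.4342] [-0.0993  0.0657 -0.1057] 11.55
-0.006 [-3.2909 -0.7396  9.0569] [-0.0451 -1.5559 -0.0932] 11.8
```

```bash
cat > s4.py <<'E'
from s3 import *
off=np.array([-.003,.0005,0]); go(-.004,off)
for x in(-.0065,-.0085):
    off=np.array([x,.0005,0]); go(-.004,off)
    d,f=adv(off,-.006,-.014)
    if d<-.0135: break
    go(-.004,off)
print(off,d)
E
python3 s4.py
```

```text
-0.006 [-0.8433 -0.0862  1.4645] [-0.097  -0.2139 -0.1659] 12.55
-0.008 [-2.6845 -2.4698  9.2268] [-0.1516 -1.6184 -0.5195] 12.8
-0.006 [ 0.5428 -0.1716 -0.9333] [-0.1192 -0.0121 -0.0939] 13.55
-0.008 [ 0.4134 -2.9699 -1.1944] [-0.2267 -0.0084 -0.5046] 13.8
-0.01 [ 0.3399 -2.5556 -0.5454] [-0.2711 -0.014  -0.6046] 14.05
-0.012 [ 0.2414 -4.0126 -0.6704] [-0.3477 -0.0235 -0.6875] 14.3
-0.014 [ 0.1931 -3.6414 -0.3918] [-0.4589 -0.0933 -0.8116] 14.55
[-0.0085  0.0005  0.    ] -0.014
```

```bash
cat > s5.py <<'E'
from s3 import *
off=np.array([-.0085,.0005,0]); d=-.014
while d>-.046:
    f=F()-f0; l=np.array([f[0],f[1],0]); off=off+np.where(abs(l)>1,np.clip(l/10000,-.0006,.0006),0)
    home=d<-.037
    d-=.001 if home else .0025
    go(d,off); f=F()-f0
    print(round(d,4),f,M()-m0,off*1000,round(arm.current_t(),2))
    if f[2]>(8 if home else 10): break
arm.sleep(.5);print(F()-f0); np.save("off.npy",np.r_[off,d])
E
python3 s5.py
```

```text
-0.0165 [ 0.7309 -2.9551  0.2127] [-0.3234  0.0331 -0.6315] [-8.5     0.1359  0.    ] 14.8
-0.019 [-0.0197 -2.7357 -0.7165] [-0.3308  0.1374 -0.4863] [-8.5    -0.1596  0.    ] 15.05
-0.0215 [ 0.0571 -1.4826 -0.0863] [-0.2323  0.0582 -0.4119] [-8.5    -0.4332  0.    ] 15.3
-0.024 [-0.0242 -0.4364 -0.2602] [-0.2401  0.1368 -0.3766] [-8.5    -0.5815  0.    ] 15.55
-0.0265 [ 0.8167 -1.2976 -0.3657] [-0.1598  0.1982 -0.2585] [-8.5    -0.5815  0.    ] 15.8
-0.029 [ 0.7742 -2.3184 -1.7459] [-0.1563  0.1105 -0.3041] [-8.5    -0.7112  0.    ] 16.05
-0.0315 [ 0.3136 -0.9639 -0.6831] [-0.1367  0.016  -0.2445] [-8.5    -0.9431  0.    ] 16.3
-0.034 [-0.0913 -1.0927 -1.1424] [-0.0978  0.0632 -0.2193] [-8.5    -0.9431  0.    ] 16.55
-0.0365 [-0.8531 -0.5018  0.6225] [-0.1271  0.0059 -0.1812] [-8.5    -1.0523  0.    ] 16.8
-0.039 [-0.1075  0.1087 -0.149 ] [-0.123   0.105  -0.1485] [-8.5    -1.0523  0.    ] 17.05
-0.04 [-1.4615  0.6108  6.2543] [-0.1309 -1.2178  0.1171] [-8.5    -1.0523  0.    ] 17.3
-0.041 [-2.8107  2.8956 13.0885] [-0.2396 -2.4539  0.3381] [-8.6461 -1.0523  0.    ] 17.55
[-2.007   2.1541 13.4981]
```

The go end is home: contact at d≈−0.0395 and 13 N, held 0.5 s. Now I draw it out, turn it and look again.

```bash
cat > s6.py <<'E'
from ov import *
from s2 import *
o=np.load("off.npy");off=o[:3]
go(-.02,off,.05);print(F());go(.06,off,.1);arm.sleep(.2);print(F(),M(),arm.current_t())
s1=arm.snapshot("side");cv2.imwrite("pics/s3raw.png",s1[:,:,::-1])
R=arm.current_tool_rot();m=arm.current_ee_pos()-G*R[:,2]
print(proj("side",m)) 
Rn=Rng(1);mm=midng(.08)+SR@off
arm.move_to(tcp(mm,Rn),Rn);arm.sleep(.2);print(arm.current_t(),F(),M())
s2=arm.snapshot("side");cv2.imwrite("pics/s4raw.png",s2[:,:,::-1])
R2=arm.current_tool_rot();m2=arm.current_ee_pos()-G*R2[:,2]
A=draw("side","pics/s3raw.png",255,190,50,75,8,BORE+SR@off,SR,(m,R))
B=draw("side","pics/s4raw.png",255,190,50,75,8,BORE+SR@off,SR,(m2,R2))
cv2.imwrite("pics/ov2.png",np.hstack([A,B]))
E
python3 s6.py
```

```text
[ 3.5264 -0.0587 -2.2608]
[ 3.9067  0.6655 -2.1005] [0.0094 0.7712 0.0303] 19.7667
[[307.8092 210.5116]]
22.775 [ 3.9823  0.1056 -1.9994] [ 0.0126  0.9617 -0.0421]
```

View pics/ov2.png

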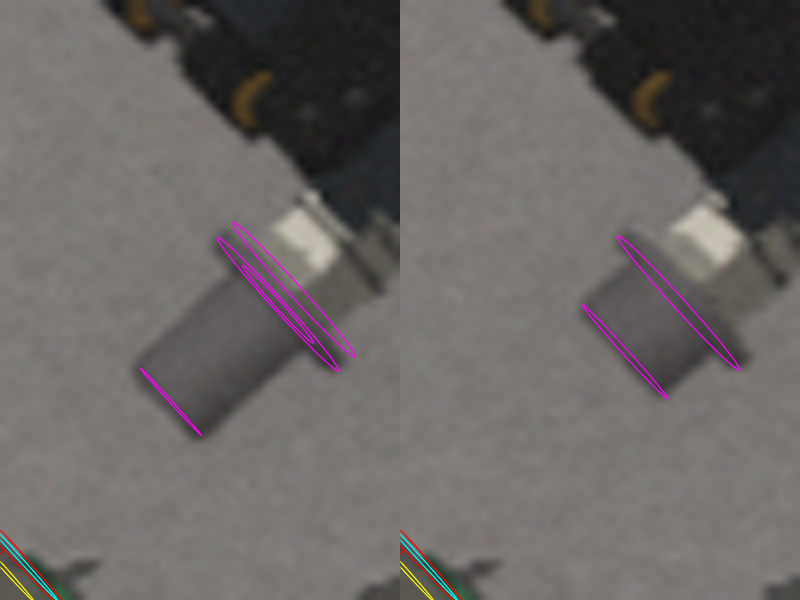

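The overlay matches the held gauge closely at both ends, so there is no visible tilt or slip. Next is the no-go end.

```bash
cat > s7.py <<'E'
from h import *
from s2 import F,M
Rn=Rng(1)
def ng(d,off,feed=.05): arm.move_l(tcp(midng(d)+SR@off,Rn),feed=feed)
def adv(off,d0,d1,f0,m0,step,lim):
    for d in np.arange(d0,d1-1e-7,-step):
        ng(d,off);f=F()-f0;print(round(d,4),f,M()-m0,round(arm.current_t(),2))
        if f[2]>lim:break
    return d,f
if __name__=="__main__":
    off=np.array([-.0085,-.001,0]);ng(.01,off,.15);arm.sleep(.2);f0,m0=F(),M();np.save("tare2.npy",[f0,m0]);print(f0,m0)
    ng(.003,off);d,f=adv(off,.0015,-.0075,f0,m0,.0015,6)
    np.save("off2.npy",np.r_[off,d])
E
python3 s7.py
```

```text
[ 4.063   0.0278 -2.2833] [-0.0186  0.859  -0.0542]
0.0015 [-0.2221 -0.0793 -0.3445] [-0.042   0.0758  0.0453] 24.18
0.0 [-0.9525  0.7366  0.3874] [ 0.0477  0.0576 -0.0416] 24.43
-0.0015 [-0.0127 -0.3898  0.2848] [0.0114 0.0937 0.0407] 24.68
-0.003 [ 0.5367  0.0969 -0.0661] [ 0.0229  0.1111 -0.0179] 24.93
-0.0045 [0.2386 0.758  0.0818] [-0.0364  0.0146  0.0254] 25.18
-0.006 [-1.1822  0.4248  2.2267] [-0.0122 -0.3974  0.1475] 25.43
-0.0075 [-3.1803  0.9101 12.2697] [-0.0733 -2.2442  0.3226] 25.68
```

```bash
cat > s8.py <<'E'
from s7 import *
o=np.load("off2.npy");off,d=o[:3],o[3];f0,m0=np.load("tare2.npy")
for _ in range(4): arm.sleep(.5);print(F()-f0)
ng(.0,off);ng(.08,off,.15);print(arm.current_t())
R=Rrest(1);arm.move_to(tcp(REST+[0,0,.2],R),R)
arm.move_l(tcp(REST+[0,0,.085],R));arm.sleep(.2);g0=arm.current_force();print(g0,arm.current_t())
for z in(.072,.065,.06,.057,.055,.0535,.0525):
    arm.move_l(tcp(REST+[0,0,z],R),feed=.05);f=arm.current_force()-g0;print(z,f,round(arm.current_t(),2))
    if np.linalg.norm(f)>6:break
s=arm.snapshot("side");cv2.imwrite("pics/s5raw.png",s[:,:,::-1])
E
python3 s8.py
```

```text
[-2.6896  1.8156 11.9301]
[-3.63    1.3349 13.7774]
[-3.1766  1.2038 12.9221]
[-3.3118  1.7528 13.4683]
28.6667
[ 0.07    0.8659 -4.3719] 31.1167
0.072 [-0.194  -0.8448 -0.2158] 31.52
0.065 [ 1.2664 -1.2394  0.3142] 31.82
0.06 [-0.0593 -0.473   0.1013] 32.07
0.057 [ 1.2333 -0.5399  0.1051] 32.32
0.055 [ 0.0424 -1.5392  0.1388] 32.57
0.0535 [ 0.8588 -0.3564  0.2636] 32.82
0.0525 [2.4202 0.4399 0.6294] 33.07
```

Run:
```python
from h import *
R=Rrest(1)
arm.move_l(tcp(REST+[0,0,.0518],R),feed=.03);print(arm.current_force())
arm.grip(.085);print(arm.current_width(),arm.current_force())
arm.move_l(tcp(REST+[0,0,.2],R));arm.move_joints([-81.446,28.281,77.091,0,74.628,-5.472]);arm.sleep(.3)
print(arm.current_t())
t=arm.snapshot("top");s=arm.snapshot("side")
cv2.imwrite("pics/t6raw.png",t[:,:,::-1])
c=lambda im,x,y,w,h,k: cv2.resize(im[y:y+h,x:x+w,::-1],(w*k,h*k),interpolation=cv2.INTER_CUBIC)
cv2.imwrite("pics/c6.png",np.vstack([np.hstack([c(t,300,195,80,60,5),c(s,275,155,80,60,5)]),cv2.resize(np.hstack([t,s])[:,:,::-1],(800,300),interpolation=cv2.INTER_AREA)]))
hsv=cv2.cvtColor(t[:,:,::-1].copy(),cv2.COLOR_BGR2HSV);m=np.zeros(t.shape[:2],bool);m[195:245,300:380]=1
wh=((hsv[...,2]>185)&(hsv[...,1]<60)&m).astype(np.uint8);wh=cv2.morphologyEx(wh,cv2.MORPH_CLOSE,np.ones((3,3)))
rc=cv2.minAreaRect(np.argwhere(wh)[:,::-1].astype(np.float32));print(rc,atz("top",rc[0],.064))
```

```text
[3.401  1.9006 3.3588]
0.08448946245788218 [ 0.2838 -0.3991  0.838 ]
37.7833
((340.3999938964844, 217.6999969482422), (6.640782833099365, 30.04163360595703), 71.56504821777344) [ 0.4956 -0.1948  0.064 ]
```

View pics/c6.png

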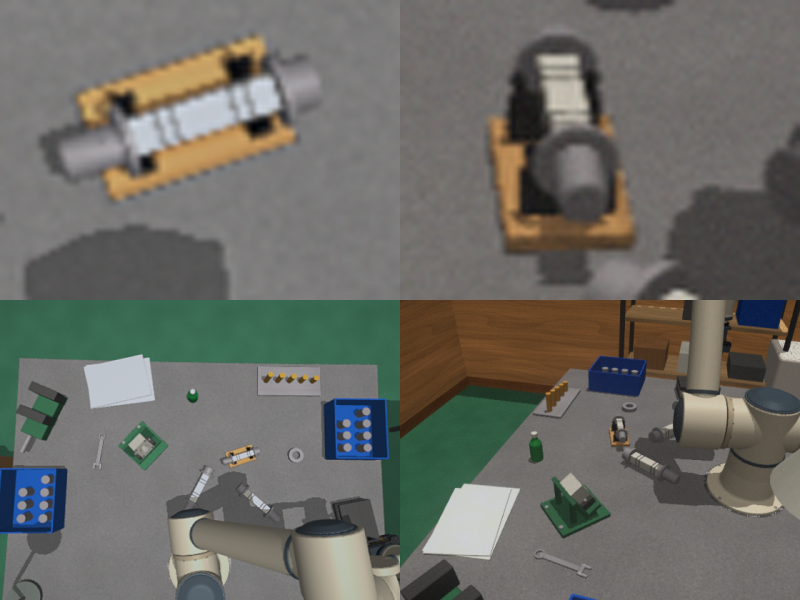

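The gauge lies in both saddles (handle centre at raw (340.4,217.7), originally (340.1,217.2), same angle). The bottle, ring and spanner stand where they were. I'm handing in the job.

```bash
python3 -c "
from rig import arm
arm.sign_off();print(arm.current_t())"
```

```text
the job is handed in; nothing more can be done
the job is handed in; nothing more can be done
```

I checked the bore with the smallest gauge, the one on the rest, and handed the job in at about 38 s. The sign-off gives no verdict.

- **Go end:** it went fully in. The collar met the face at about 39.5 mm depth with about 13 N, held for 0.5 s.
- **No-go end:** after I drew the gauge out and turned it, this end entered the recess and stopped at the bottom. I pressed it with 12–14 N, slightly over the 10 N asked, for 2 s and it did not enter.
- **Gauge back on the rest:** I laid it in both saddles, released it and moved the arm clear. The last pictures show it within about 2 mm of where it started, at the same angle. The oil bottle, bearing and spanner look undisturbed.

**Disagreement:** the first two tries touched the recess rim and then the bore's edge, peaking at 14 N. By touch, the bore sat about 8.5 mm up the face from my first camera fit. A refit from the pictures explained only about 3 mm of that, and I did not resolve the rest. The entry was found by force readings instead.

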